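Clamp a hob gas rail in the service cradle

ROBOT

A 6-joint arm with a two-finger parallel gripper is mounted at the origin on the work surface. World frame = base frame: x ahead of the robot, y to its left, z up, the work surface at z = 0. Lengths are in mm, angles in rad, forces in N, time in s.
With the tool pointing down it reaches from about 300 to 875 mm from the base axis. Payload 6.4 kg.
Tool frame: the origin (TCP) lies midway between the tips of the shut fingers; the grasp point (between the pads) lies 19 mm behind it; z points along the fingers, y is the direction in which the jaws open and shut (so a half turn about z gives the same grasp; the last joint's range is limited). The gripper opens to 85 mm and grips with 20 to 120 N. Pads are 22 mm wide; open, the fingers measure 114 mm over their backs; the gripper's body (76 mm by 85 mm) begins 54 mm behind the grasp point. The pads swing forward as they close: fully open they stand 13 mm farther back than shut.
Start: joints at [-1.347, 0.181, 1.607, -0, 1.354, -0.206], TCP at [239.613, -522.711, 231.288] pointing down, gripper open.
Joint ranges: [-2.99, 2.99], [-0.89, 2.07], [0.3, 2.58], [-1.14, 4.28], [0, 2.63], [-3.12, 3.12]. Speed limits (rad/s): [2.57, 2.57, 3.01, 3.14, 3.14, 3.14].

INTERFACE

Orientations are given as a unit quaternion [w, x, y, z].
In Python, from plant import robot gives the robot as it stands. The module is installed in compiled form; this text tells all that it offers.
- The arm moves only by the tool send_rows, never from a script. Its argument "motion" is a list of rows, each an object of numbers: "grip": the finger opening in mm, from 0 to 85.4; "x", "y", "z": the shift along the tool's x, y, z in units of 25 mm (1.0 is 25 mm); "wx", "wy", "wz": the turn, a rotation vector about the tool's x, y, z in degrees. In form: [{"grip": .., "x": .., "y": .., "z": .., "wx": .., "wy": .., "wz": ..}, ...]. A call has 1 to 20 rows; each row is the pose to reach, as a shift and turn from the pose commanded when the call began, along the tool's axes at that moment; what a row does not reach only later rows make up. A row lasts 1/12 s, in which the tool goes at most 41.7 mm and 7.16 degrees, less where a joint would pass 70% of its speed; a pose out of reach is approached as far as the arm can. A call with a gripper value outside its range is refused whole. The fingers move at their own pace and stop on an object; "newtons" is the grip in N (left out, the last holds). Time passes only in rows, so rows that repeat a pose let the fingers close. It gives the time, the measured TCP pose, the force and the opening at its end, in the units of the state.
- robot.read_state(): the state, without advancing time (a new reading comes with each control period).
- robot.camera(name): name is "scene" or "side" or "wrist"; returns a dict with "color" (384x512x3 uint8, blue, green, red), "fovy" (degrees; the focal length in pixels is half the picture's height over the tangent of half this angle, whatever the lens; pixels are square), "cx", "cy" (the principal point, pixels), "view" (4x4, takes a point from world to camera coordinates); the wrist camera has in their place "mount" (4x4, takes a point from camera to tool coordinates, whose origin is the TCP and whose axes are the flange's). Camera axes: x right, y up, looking along -z (the intrinsics and any distortion apply to the point x, -y, -z); pixel columns grow to the right and rows downward; lengths in mm; the calibration is good to about 2 mm. A picture is of the moment at which its call begins: read the wrist's pose just before it. There is no depth.
- robot.close_job(): hands the job in, once; it reports no verdict.
The state is a dict: "t": time; "q": joint angles; "qvel": joint speeds; "joint_torque": joint torques, N m; "eef_pos": TCP position; "orientation": TCP orientation; "contact_force": force on the tool from outside, world axes, zero at the start; "torque": the same for the moment, N m; "gripper_width": finger opening in mm.
Only numpy, scipy, OpenCV 4.12 (cv2) and the standard library are available. Lean on these libraries where they do the work, as an engineer would, in place of code of your own. Each camera call takes 0.05 s, during which the arm holds its last target. There are 200 camera calls.

TASK

A gas rail taken out of a hob lies in the saddles of the clamp jig. With a finger, push the open clamp strap over until it lies flat across the rail, and only then push the cam lever over and fully down on top of the strap's end. Nothing is to be picked up: leave the rail lying in its saddles and all other parts where they are, and finish clear of everything.

Things in the scene. Friction and masses are not known exactly. Their poses are not given: they have to be found in the camera images.
- jig: Fixed clamp jig: steel base plate 120 (x) x 210 (y) x 12 mm, origin at the centre of its underside on the worktop, z up. Rail along x over the origin, in two saddles at x = +-40 mm. Strap hinge post, 72 mm high, at y = +80 mm; cam lever post, 94 mm high, at y = -80 mm, each of two cheeks up to 52 mm wide in x. Strap and lever swing in the y-z plane at x = 0. Jig yaw is within 0.5 rad of 0.
- strap (a joint): Angle (rad) of the clamp strap, a flat aluminium bar 26 mm wide, 5 mm thick, 175 mm long. 0 = closed (hard stop): level, pointing to the jig's -y, top face 63.5 mm above the worktop, its end between the lever cheeks; pi/2 = upright; starts leaning back past upright (1.7 to 2.1; stop at 2.3). Hinge friction about 0.12 N m: it stays where it is left.
- strap_hinge (a point): Hinge axis of the strap (axis along the jig's x), at jig x 0, y +80, z 61 mm.
- strap_end (a point): Middle of the strap's free end, 175 mm from the hinge.
- lever (a joint): Angle (rad) of the cam lever, a 13 mm rod with a black grip 20 mm thick on its outer half. 0 = down (hard stop): level, pointing to the jig's +y above the closed strap, top of the grip 94 to 96 mm above the worktop; pi/2 = upright; starts leaning back outwards, to -y (1.75 to 2.1; stop at 2.2). Stiff, about 0.35 N m (some 4 N at the grip): it stays where it is left.
- lever_pivot (a point): Pivot axis of the cam lever (axis along the jig's x), at jig x 0, y -80, z 78 mm.
- lever_end (a point): Tip of the lever's grip, 105 mm from the pivot and, with the lever down, 8 mm above its level.
- rail_center (a point): Centre of the gas rail's square bar: 170 mm long, 26 x 26 mm, painted grey, 0.35 kg, loose in the saddles with 1.5 mm play each side, bar top 55 mm above the worktop. Two brass taps stand on it 64 mm either side of the middle, 24 mm thick, tops 93 mm above the worktop.
- burner_cap: Loose round dark burner cap, 60 mm across, 15 mm high, beside the jig. Origin under its centre. Leave alone.
- oven_knob: Loose black oven knob, 42 mm across, 27 mm high, beside the jig. Origin under its centre. Leave alone.
- spare_tap: Loose spare brass tap standing beside the jig, 28 mm across, 54 mm high. Origin under its centre. Leave alone.
- burner_ring: Loose aluminium burner ring, 68 mm across, 14 mm high, beside the jig. Origin under its centre. Leave alone.
- screwdriver: Loose screwdriver lying at the right side of the worktop. Leave alone.
- wrench: Loose wrench lying at the left side of the worktop. Leave alone.
- leak_bottle: Loose white bottle of leak finder, 56 mm across, 150 mm high, standing to the right. Origin under its centre. Leave alone.
- screw_jar: Loose clear jar, 60 mm across, 70 mm high, standing to the left. Origin under its centre. Leave alone.
- rail: The gas rail as a whole; origin under the middle of its bar, x along the bar, z up towards the taps.
Mind the look-alikes: they are no part of the job. There is more than one size of the jig; the job needs the largest. Of the things shaped like the rail, the grey one is meant.

How it is judged:
By the outcome, as a careful person would: the job done as asked, in the order asked, and still so for the second after the job is handed in, with the robot touching nothing.
It also fails if it takes over 54 s, if anything falls off the work surface, if the arm or the gripper's body presses on something with over 40 N, if the wrist force passes 120 N, or if a joint passes its speed limit or range.

## Working session

There is one attempt and no reset: what is moved stays moved. The work goes in short steps, Python scripts to look and compute and a tool call to move; the robot and the scene stay as the last step left them, time stands still between calls to the robot, and variables do not carry over. Pictures are saved under pics/ and viewed, on a budget of 10 in all, crops included, one or two more only if the job needs it, and the job is handed in when it is done.

Besides the shell and the picture viewer there is one more tool, called after "Emit:" by a JSON object that holds its "fn" and its "kwargs", one argument or row to a line. send_rows: Moves the arm, as the interface text tells. Its arguments: {"type":"object","properties":{"motion":{"type":"array","items":{"type":"object","properties":{"grip":{"type":"number"},"x":{"type":"number"},"y":{"type":"number"},"z":{"type":"number"},"wx":{"type":"number"},"wy":{"type":"number"},"wz":{"type":"number"}}}},"newtons":{"type":"number"}},"required":["motion"]}

```bash
mkdir -p pics; ls; cat > h.py <<'E'
import numpy as np, cv2, json
from plant import robot
def snap(n,f):
    c=robot.camera(n); cv2.imwrite(f,c['color']); np.save(f+'.npy',{k:v for k,v in c.items() if k!='color'},allow_pickle=True); return c
E
python3 - <<'E'
from h import *
s=robot.read_state(); print(s)
for n in ('scene','side'):
    c=snap(n,f'pics/{n}0.png'); print({k:v for k,v in c.items() if k!='color'})
E
```

```text
pics
{'t': 0.0, 'q': array([-1.34727125e+00,  1.81539646e-01,  1.60800090e+00, -3.48791841e-05,
        1.35376124e+00, -2.06314278e-01]), 'qvel': array([ 1.33060879e-03, -8.35509897e-04,  1.16064271e-03,  4.80926328e-05,
       -1.44798592e-03, -8.11614247e-04]), 'joint_torque': array([ 2.00165632e-03, -4.44864178e+01, -3.51335871e+01, -1.89636671e-04,
        9.02769214e-03,  4.94787443e-06]), 'eef_pos': array([ 239.49303402, -522.15754702,  230.38835194]), 'orientation': array([-8.54385347e-04,  9.76992367e-01,  2.13272560e-01, -2.43803869e-05]), 'contact_force': array([-0.1810863 , -0.40906168, -0.32050181]), 'torque': array([-0.01344795, -0.02351511, -0.00203218]), 'gripper_width': 85.28734673512113}
{'fovy': 52.405220412115405, 'cx': 262.38690455061544, 'cy': 193.4665595058451, 'view': array([[ 2.35050938e-01,  9.71881111e-01, -1.40770070e-02,
        -1.25186020e+02],
       [-7.17171964e-01,  1.83188211e-01,  6.72388618e-01,
         3.23832008e+02],
       [ 6.56060539e-01, -1.47949940e-01,  7.40064446e-01,
        -1.53431118e+03],
       [ 0.00000000e+00,  0.00000000e+00,  0.00000000e+00,
         1.00000000e+00]])}
{'fovy': 57.37912245442225, 'cx': 253.84589880475238, 'cy': 195.97990299242224, 'view': array([[-9.70857338e-01, -2.38810376e-01,  2.01403492e-02,
         5.22555997e+02],
       [ 1.55680839e-01, -5.64541274e-01,  8.10590295e-01,
        -1.52213475e+02],
       [-1.82207314e-01,  7.90103002e-01,  5.85267239e-01,
        -9.96950968e+02],
       [ 0.00000000e+00,  0.00000000e+00,  0.00000000e+00,
         1.00000000e+00]])}
```

View pics/scene0.png

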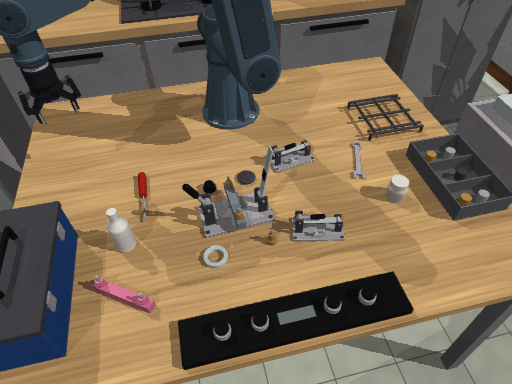

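View pics/side0.png

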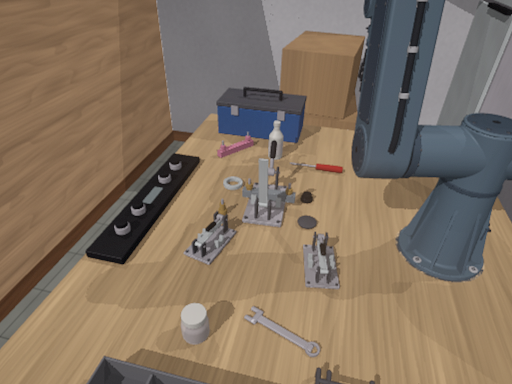

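```bash
python3 - <<'E'
import cv2,numpy as np
a=cv2.imread('pics/scene0.png')[160:245,175:285]; b=cv2.imread('pics/side0.png')[130:230,235:305]
a=cv2.resize(a,None,fx=4.3,fy=4.3,interpolation=2);b=cv2.resize(b,None,fx=4.5,fy=4.5,interpolation=2)
o=np.zeros((450,800,3),np.uint8);o[:a.shape[0],:a.shape[1]]=a;o[:b.shape[0],480:480+b.shape[1]]=b
cv2.imwrite('pics/crop0.png',o)
E
```

```text
(no output)
```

View pics/crop0.png

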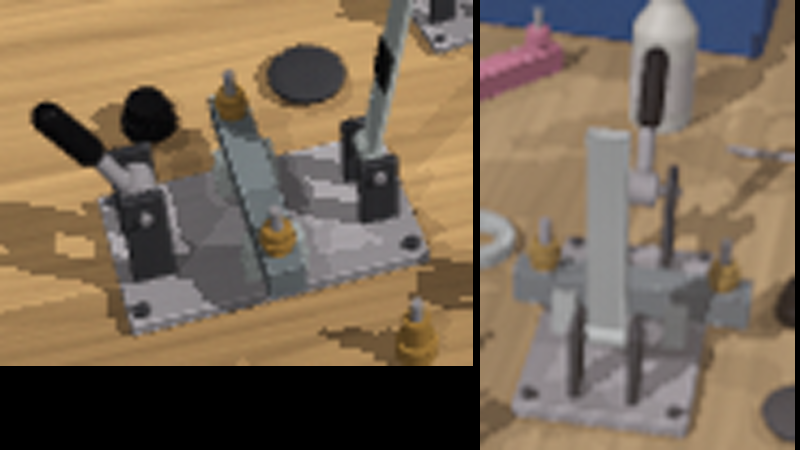

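```bash
cat >> h.py <<'E'
def proj(c,P):
    f=192/np.tan(np.radians(c['fovy'])/2); p=np.asarray(P)@c['view'][:3,:3].T+c['view'][:3,3]
    return np.c_[c['cx']+f*p[:,0]/-p[:,2], c['cy']+f*p[:,1]/p[:,2]]
def world(j,P):
    X,Y,a=j; R=np.array([[np.cos(a),-np.sin(a),0],[np.sin(a),np.cos(a),0],[0,0,1]]); return np.asarray(P)@R.T+[X,Y,0]
def strap(t,r=175,h=0): # centreline point at radius r, offset h normal (closed: up)
    return [0,80-r*np.cos(t)+h*np.sin(t),61+r*np.sin(t)+h*np.cos(t)]
def lever(t,r=105,h=8):
    return [0,-80+r*np.cos(t)-h*np.sin(t),78+r*np.sin(t)+h*np.cos(t)]
E
cat > fit.py <<'E'
from h import *
from scipy.optimize import least_squares
C=[np.load(f'pics/{n}0.png.npy',allow_pickle=True).item() for n in('scene','side')]
A=lambda u,v:(175+u/4.3-.4,160+v/4.3-.4); B=lambda u,v:(235+(u-480)/4.5-.4,130+v/4.5-.4)
st=[([60,-105,12],A(133,326)),([60,105,12],A(430,257)),([-60,-105,12],A(100,198)),([26,80,61],A(380,178)),([26,-80,78],A(147,218)),([-64,0,93],A(229,72)),([64,0,93],A(277,210))]
sd=[([60,105,12],B(513,408)),([-60,105,12],B(689,430)),([64,0,93],B(545,220)),([-64,0,93],B(727,243))]
def res(p):
    j=p[:3]; L=lever(p[4]); S=strap(p[3])
    a=proj(C[0],world(j,[s[0] for s in st]+[L]))-np.array([s[1] for s in st]+[A(40,108)])
    b=proj(C[1],world(j,[s[0] for s in sd]+[L,S]))-np.array([s[1] for s in sd]+[B(655,50),B(608,131)])
    return np.r_[a,b].ravel()
r=least_squares(res,[600,-150,0,1.9,1.9],x_scale=[100,100,.3,.3,.3],loss='soft_l1')
print(r.x.round(3)); print(r.fun.reshape(-1,2).round(1))
E
python3 fit.py
```

```text
[ 5.16005e+02 -7.89690e+01  6.60000e-02  1.74700e+00  2.00100e+00]
[[-0.1 -0.4]
 [ 0.4 -2. ]
 [-0.5 -0.9]
 [ 0.3 -0.8]
 [ 0.  -0.8]
 [ 0.4  1.3]
 [ 0.5  0.7]
 [-0.1 -0.1]
 [-0.1 -1.1]
 [-0.1 -0.9]
 [-1.8 -0.1]
 [-1.8 -0.7]
 [ 0.6 -1. ]
 [ 0.6  0.1]]
```

```bash
cat >> h.py <<'E'
from scipy.spatial.transform import Rotation as Ro
J=(516,-79,.066)
def rows(targets,s=None):  # jig xyz -> tool-frame units
    s=s or robot.read_state(); q=s['orientation']; R=Ro.from_quat(np.r_[q[1:],q[0]])
    W=world(J,targets); g=Ro.from_matrix(np.c_[[np.cos(J[2]),np.sin(J[2]),0],[np.sin(J[2]),-np.cos(J[2]),0],[0,0,-1]])
    print('turn',np.degrees((R.inv()*g).as_rotvec()).round(1)); print(R.inv().apply(W-s['eef_pos']).round(1).tolist()); print((R.inv().apply(W-s['eef_pos'])/25).round(2).tolist())
def tojig(p):
    a=J[2]; d=np.asarray(p)-[J[0],J[1],0]; return d@np.array([[np.cos(a),-np.sin(a),0],[np.sin(a),np.cos(a),0],[0,0,1]])
E
python3 - <<'E'
from h import *
C=np.load('pics/scene0.png.npy',allow_pickle=True).item()
f=192/np.tan(np.radians(C['fovy'])/2);R=C['view'][:3,:3];o=-R.T@C['view'][:3,3]
for n,u,v in [('bottle',124,250),('knob',210,192),('cap',246,179),('tap',271,245),('jigA',290,165),('jigB',318,240),('ring',215,258)]:
    d=R.T@[(u-C['cx'])/f,-(v-C['cy'])/f,-1]; p=o-d*o[2]/d[2]; print(n,p.round(),tojig(p).round())
s=robot.read_state(); print(tojig(s['eef_pos']))
rows([tojig(s['eef_pos'])+[0,0,120],[0,165,350],[0,165,185]])
E
```

```text
bottle [ 569. -410.    0.] [  31. -334.    0.]
knob [ 409. -142.    0.] [-111.  -56.    0.]
cap [381. -19.  -0.] [-131.   69.   -0.]
tap [654.  -4.  -0.] [143.  65.  -0.]
jigA [353. 140.   0.] [-149.  229.    0.]
jigB [670. 130.   0.] [168. 199.   0.]
ring [ 658. -165.    0.] [136. -95.   0.]
[-305.1073456  -423.99736883  230.46832229]
turn [-0.1 -0.  20.8]
[[0.0, -0.2, -120.0], [494.8, -442.0, -118.7], [494.7, -441.8, 46.3]]
[[0.0, -0.01, -4.8], [19.79, -17.68, -4.75], [19.79, -17.67, 1.85]]
```

Emit:
{"fn": "send_rows", "kwargs": {
  "motion": [
    {"grip": 0,"z": -1.6,"wz": 7},
    {"grip": 0,"z": -3.2,"wz": 14},
    {"grip": 0,"z": -4.8,"wz": 20.8},
    {"grip": 0,"x": 9.9,"y": -8.8,"z": -4.8,"wz": 20.8},
    {"grip": 0,"x": 9.9,"y": -8.8,"z": -4.8,"wz": 20.8},
    {"grip": 0,"x": 9.9,"y": -8.8,"z": -4.8,"wz": 20.8},
    {"grip": 0,"x": 19.8,"y": -17.7,"z": -4.8,"wz": 20.8},
    {"grip": 0,"x": 19.8,"y": -17.7,"z": -4.8,"wz": 20.8},
    {"grip": 0,"x": 19.8,"y": -17.7,"z": -4.8,"wz": 20.8},
    {"grip": 0,"x": 19.8,"y": -17.7,"z": -4.8,"wz": 20.8},
    {"grip": 0,"x": 19.8,"y": -17.7,"z": -4.8,"wz": 20.8},
    {"grip": 0,"x": 19.8,"y": -17.7,"z": -4.8,"wz": 20.8},
    {"grip": 0,"x": 19.8,"y": -17.7,"z": -4.8,"wz": 20.8},
    {"grip": 0,"x": 19.8,"y": -17.7,"z": -4.8,"wz": 20.8},
    {"grip": 0,"x": 19.8,"y": -17.7,"z": -4.8,"wz": 20.8},
    {"grip": 0,"x": 19.8,"y": -17.7,"z": -4.8,"wz": 20.8},
    {"grip": 0,"x": 19.8,"y": -17.7,"z": -4.8,"wz": 20.8},
    {"grip": 0,"x": 19.8,"y": -17.7,"z": -4.8,"wz": 20.8},
    {"grip": 0,"x": 19.8,"y": -17.7,"z": -4.8,"wz": 20.8},
    {"grip": 0,"x": 19.8,"y": -17.7,"z": -4.8,"wz": 20.8}
  ]
}}

```text
invalid input
```

```bash
python3 - <<'E'
from h import *
s=robot.read_state(); print(s['t'],s['gripper_width'],tojig(s['eef_pos']).round(1),s['contact_force'])
rows([[0,165,350],[0,165,190]])
E
```

```text
0.1 84.96328946520168 [-305.1 -424.   230.5] [ 0.44533698 -0.52707326 -0.14576156]
turn [-0.1 -0.  20.8]
[[494.8, -442.0, -118.7], [494.7, -441.8, 41.3]]
[[19.79, -17.68, -4.75], [19.79, -17.67, 1.65]]
```

Emit:
{"fn": "send_rows", "kwargs": {
  "newtons": 40,
  "motion": [
    {"grip": 0,"x": 0,"y": 0,"z": -1.6,"wx": 0,"wy": 0,"wz": 7},
    {"grip": 0,"x": 0,"y": 0,"z": -3.2,"wx": 0,"wy": 0,"wz": 14},
    {"grip": 0,"x": 0,"y": 0,"z": -4.8,"wx": 0,"wy": 0,"wz": 20.8}
  ]
}}

```text
t: 0.35
eef_pos: [239.4, -521.8, 351.5]
orientation: [-0.002, 1.0, 0.03, -0.0]
contact_force: [1.0, -0.8, 0.1]
gripper_width: 51.8
```

Emit:
{"fn": "send_rows", "kwargs": {
  "motion": [
    {"grip": 0,"x": 6.1,"y": -11.8,"z": 0,"wx": 0,"wy": 0,"wz": 0},
    {"grip": 0,"x": 12.2,"y": -23.6,"z": 0,"wx": 0,"wy": 0,"wz": 0},
    {"grip": 0,"x": 12.2,"y": -23.6,"z": 0,"wx": 0,"wy": 0,"wz": 0},
    {"grip": 0,"x": 12.2,"y": -23.6,"z": 0,"wx": 0,"wy": 0,"wz": 0},
    {"grip": 0,"x": 12.2,"y": -23.6,"z": 0,"wx": 0,"wy": 0,"wz": 0},
    {"grip": 0,"x": 12.2,"y": -23.6,"z": 0,"wx": 0,"wy": 0,"wz": 0},
    {"grip": 0,"x": 12.2,"y": -23.6,"z": 0,"wx": 0,"wy": 0,"wz": 0},
    {"grip": 0,"x": 12.2,"y": -23.6,"z": 0,"wx": 0,"wy": 0,"wz": 0},
    {"grip": 0,"x": 12.2,"y": -23.6,"z": 0,"wx": 0,"wy": 0,"wz": 0},
    {"grip": 0,"x": 12.2,"y": -23.6,"z": 0,"wx": 0,"wy": 0,"wz": 0},
    {"grip": 0,"x": 12.2,"y": -23.6,"z": 0,"wx": 0,"wy": 0,"wz": 0},
    {"grip": 0,"x": 12.2,"y": -23.6,"z": 0,"wx": 0,"wy": 0,"wz": 0},
    {"grip": 0,"x": 12.2,"y": -23.6,"z": 0,"wx": 0,"wy": 0,"wz": 0},
    {"grip": 0,"x": 12.2,"y": -23.6,"z": 0,"wx": 0,"wy": 0,"wz": 0},
    {"grip": 0,"x": 12.2,"y": -23.6,"z": 0,"wx": 0,"wy": 0,"wz": 0},
    {"grip": 0,"x": 12.2,"y": -23.6,"z": 0,"wx": 0,"wy": 0,"wz": 0},
    {"grip": 0,"x": 12.2,"y": -23.6,"z": 0,"wx": 0,"wy": 0,"wz": 0},
    {"grip": 0,"x": 12.2,"y": -23.6,"z": 0,"wx": 0,"wy": 0,"wz": 0}
  ]
}}

```text
t: 1.85
eef_pos: [504.4, 88.3, 350.4]
orientation: [-0.0, 0.999, 0.036, -0.001]
contact_force: [-0.1, -1.3, -0.5]
gripper_width: -0.2
```

```bash
python3 - <<'E'
from h import *
s=robot.read_state(); print(s['t'],s['gripper_width'],tojig(s['eef_pos']).round(1),s['contact_force'])
rows([[0,165,350],[0,165,190]])
w=robot.camera('wrist'); print({k:v for k,v in w.items() if k!='color'}); cv2.imwrite('pics/w1.png',w['color'])
E
```

```text
1.85 -0.1951679190954761 [ -0.5 167.7 350.4] [-0.08283607 -1.27108161 -0.52569867]
turn [-0.   0.1  0.3]
[[0.5, 2.7, 0.4], [0.8, 2.7, 160.4]]
[[0.02, 0.11, 0.02], [0.03, 0.11, 6.42]]
{'fovy': 58.40722888570877, 'cx': 252.03709225656723, 'cy': 189.56422391546516, 'mount': array([[ 2.81333237e-04,  9.49715073e-01,  3.13115316e-01,
         8.05499429e+01],
       [ 9.99999740e-01, -4.75054088e-04,  5.42397177e-04,
         1.55092138e+00],
       [ 6.63869485e-04,  3.13115082e-01, -9.49714960e-01,
        -1.43105186e+02],
       [ 0.00000000e+00,  0.00000000e+00,  0.00000000e+00,
         1.00000000e+00]])}
```

View pics/w1.png

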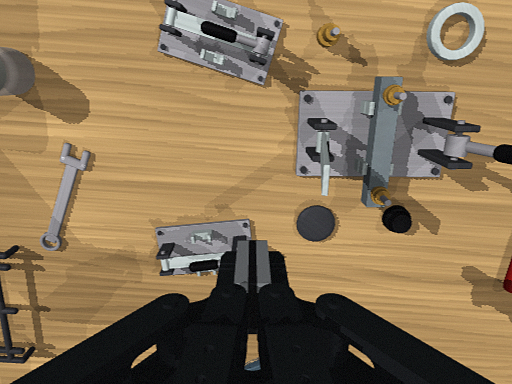

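```bash
python3 - <<'E'
from h import *
from scipy.optimize import least_squares
s=robot.read_state(); q=s['orientation']; T=np.eye(4);T[:3,:3]=Ro.from_quat(np.r_[q[1:],q[0]]).as_matrix();T[:3,3]=s['eef_pos']
w=robot.camera('wrist'); V=np.linalg.inv(T@w['mount']); c=dict(w,view=V)
print('tcp',proj(c,[s['eef_pos']]))
P=[[60,105,12],[60,-105,12],[-60,105,12],[-60,-105,12]]; U=np.array([(302,91),(456,93),(298,177),(441,178)])
r=least_squares(lambda p:(proj(c,world(p,P))-U).ravel(),[516,-79,.066],x_scale=[10,10,.1]); print(r.x.round(3),r.fun.reshape(-1,2).round(1))
for t in(1.7,1.75,1.8): print(t,proj(c,world(r.x,[strap(t)])).round())
for t in(1.9,2,2.1): print(t,proj(c,world(r.x,[lever(t)])).round())
E
```

```text
tcp [[248.88528688 257.12697989]]
[ 5.15932e+02 -8.54010e+01  6.10000e-02] [[-0.4  0.4]
 [ 1.1 -0.2]
 [-0.8 -0.1]
 [-0.   0. ]]
1.7 [[339. 183.]]
1.75 [[328. 182.]]
1.8 [[317. 181.]]
1.9 [[558. 166.]]
2 [[564. 165.]]
2.1 [[568. 164.]]
```

```bash
sed -i 's/^J=.*/J=(516,-82,.064)/' h.py; python3 - <<'E'
from h import *
s=robot.read_state(); print(tojig(s['eef_pos']).round(1))
W=[[0,168,190],[0,100,190]]
for t in np.arange(1.5,-.01,-.15):
    r=130 if t>1 else 95+35*t; p=strap(t,r,2.5); W.append([0,p[1]+14*min(1,t/.5),p[2]]); print(round(t,2),np.round(W[-1],1))
rows(W)
E
```

```text
[ -1.  168.4 350.8]
1.5 [  0.   87.3 190.9]
1.35 [  0.   68.  188.4]
1.2 [  0.   49.2 183.1]
1.05 [  0.   31.5 175. ]
0.9 [  0.   17.3 161.6]
0.75 [  0.    7.  145.5]
0.6 [  0.   -0.3 128.6]
0.45 [  0.   -6.  111.4]
0.3 [  0.  -11.6  94.6]
0.15 [  0.  -14.6  78.5]
0.0 [  0.  -15.   63.5]
turn [0.  0.1 0.2]
[[1.2, 0.4, 160.8], [1.0, 68.4, 160.8], [1.0, 81.1, 160.0], [0.9, 100.4, 162.5], [0.8, 119.2, 167.8], [0.8, 136.9, 175.8], [0.8, 151.0, 189.2], [0.8, 161.4, 205.4], [0.8, 168.7, 222.3], [0.8, 174.4, 239.4], [0.8, 180.0, 256.3], [0.8, 182.9, 272.4], [0.8, 183.3, 287.4]]
[[0.05, 0.02, 6.43], [0.04, 2.74, 6.43], [0.04, 3.24, 6.4], [0.04, 4.02, 6.5], [0.03, 4.77, 6.71], [0.03, 5.48, 7.03], [0.03, 6.04, 7.57], [0.03, 6.46, 8.22], [0.03, 6.75, 8.89], [0.03, 6.98, 9.58], [0.03, 7.2, 10.25], [0.03, 7.32, 10.9], [0.03, 7.33, 11.49]]
```

First descend and push to about t = 1.05, slowly.

Emit:
{"fn": "send_rows", "kwargs": {
  "motion": [
    {"grip": 0,"x": 0,"y": 0,"z": 1.6,"wx": 0,"wy": 0,"wz": 0},
    {"grip": 0,"x": 0,"y": 0,"z": 3.2,"wx": 0,"wy": 0,"wz": 0},
    {"grip": 0,"x": 0,"y": 0,"z": 4.8,"wx": 0,"wy": 0,"wz": 0},
    {"grip": 0,"x": 0,"y": 0,"z": 6.4,"wx": 0,"wy": 0,"wz": 0},
    {"grip": 0,"x": 0,"y": 0.6,"z": 6.4,"wx": 0,"wy": 0,"wz": 0},
    {"grip": 0,"x": 0,"y": 1.2,"z": 6.4,"wx": 0,"wy": 0,"wz": 0},
    {"grip": 0,"x": 0,"y": 1.7,"z": 6.4,"wx": 0,"wy": 0,"wz": 0},
    {"grip": 0,"x": 0,"y": 2.2,"z": 6.4,"wx": 0,"wy": 0,"wz": 0},
    {"grip": 0,"x": 0,"y": 2.6,"z": 6.4,"wx": 0,"wy": 0,"wz": 0},
    {"grip": 0,"x": 0,"y": 3.0,"z": 6.4,"wx": 0,"wy": 0,"wz": 0},
    {"grip": 0,"x": 0,"y": 3.3,"z": 6.4,"wx": 0,"wy": 0,"wz": 0},
    {"grip": 0,"x": 0,"y": 3.7,"z": 6.4,"wx": 0,"wy": 0,"wz": 0},
    {"grip": 0,"x": 0,"y": 4.0,"z": 6.5,"wx": 0,"wy": 0,"wz": 0},
    {"grip": 0,"x": 0,"y": 4.4,"z": 6.6,"wx": 0,"wy": 0,"wz": 0},
    {"grip": 0,"x": 0,"y": 4.8,"z": 6.7,"wx": 0,"wy": 0,"wz": 0},
    {"grip": 0,"x": 0,"y": 5.1,"z": 6.8,"wx": 0,"wy": 0,"wz": 0},
    {"grip": 0,"x": 0,"y": 5.5,"z": 7.0,"wx": 0,"wy": 0,"wz": 0},
    {"grip": 0,"x": 0,"y": 5.5,"z": 7.0,"wx": 0,"wy": 0,"wz": 0}
  ]
}}

```text
t: 3.45
eef_pos: [513.2, -52.3, 175.0]
orientation: [-0.0, 0.999, 0.033, -0.001]
contact_force: [-0.6, 0.4, -1.1]
gripper_width: 0.2
```

```bash
python3 - <<'E'
from h import *
s=robot.read_state(); print(s['t'],tojig(s['eef_pos']).round(1),s['contact_force'])
c=snap('side','pics/side1.png'); d=snap('scene','pics/scene1.png')
a=cv2.resize(c['color'][100:240,200:340],None,fx=2.8,fy=2.8); b=cv2.resize(d['color'][110:250,160:300],None,fx=2.8,fy=2.8)
cv2.imwrite('pics/m1.png',np.hstack([a,b]))
E
```

```text
3.45 [ -0.9  29.8 175. ] [-0.64902451  0.35557671 -1.05756182]
```

View pics/m1.png

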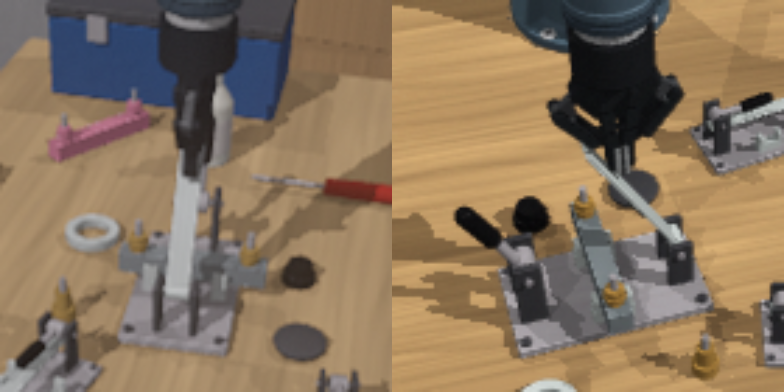

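Emit:
{"fn": "send_rows", "kwargs": {
  "motion": [
    {"grip": 0,"x": 0,"y": 0.25,"z": 0.25,"wx": 0,"wy": 0,"wz": 0},
    {"grip": 0,"x": 0,"y": 0.5,"z": 0.55,"wx": 0,"wy": 0,"wz": 0},
    {"grip": 0,"x": 0,"y": 0.7,"z": 0.85,"wx": 0,"wy": 0,"wz": 0},
    {"grip": 0,"x": 0,"y": 0.9,"z": 1.2,"wx": 0,"wy": 0,"wz": 0},
    {"grip": 0,"x": 0,"y": 1.1,"z": 1.5,"wx": 0,"wy": 0,"wz": 0},
    {"grip": 0,"x": 0,"y": 1.2,"z": 1.85,"wx": 0,"wy": 0,"wz": 0},
    {"grip": 0,"x": 0,"y": 1.35,"z": 2.2,"wx": 0,"wy": 0,"wz": 0},
    {"grip": 0,"x": 0,"y": 1.45,"z": 2.55,"wx": 0,"wy": 0,"wz": 0},
    {"grip": 0,"x": 0,"y": 1.55,"z": 2.9,"wx": 0,"wy": 0,"wz": 0},
    {"grip": 0,"x": 0,"y": 1.65,"z": 3.2,"wx": 0,"wy": 0,"wz": 0},
    {"grip": 0,"x": 0,"y": 1.7,"z": 3.5,"wx": 0,"wy": 0,"wz": 0},
    {"grip": 0,"x": 0,"y": 1.8,"z": 3.85,"wx": 0,"wy": 0,"wz": 0},
    {"grip": 0,"x": 0,"y": 1.8,"z": 4.1,"wx": 0,"wy": 0,"wz": 0},
    {"grip": 0,"x": 0,"y": 1.8,"z": 4.3,"wx": 0,"wy": 0,"wz": 0},
    {"grip": 0,"x": 0,"y": 1.8,"z": 4.3,"wx": 0,"wy": 0,"wz": 0},
    {"grip": 0,"x": 0,"y": 1.8,"z": 4.3,"wx": 0,"wy": 0,"wz": 0}
  ]
}}

```text
t: 4.88
eef_pos: [516.5, -95.5, 68.4]
orientation: [-0.0, 0.999, 0.033, -0.0]
contact_force: [-0.3, -0.5, 0.8]
gripper_width: 0.3
```

Creep down onto the stop.

Emit:
{"fn": "send_rows", "kwargs": {
  "motion": [
    {"grip": 0,"x": 0,"y": 0,"z": 0.1,"wx": 0,"wy": 0,"wz": 0},
    {"grip": 0,"x": 0,"y": 0,"z": 0.2,"wx": 0,"wy": 0,"wz": 0},
    {"grip": 0,"x": 0,"y": 0,"z": 0.2,"wx": 0,"wy": 0,"wz": 0}
  ]
}}

```text
t: 5.13
eef_pos: [516.8, -95.7, 63.7]
orientation: [0.0, 0.999, 0.033, 0.0]
contact_force: [0.1, 0.6, 0.3]
gripper_width: -0.0
```

Emit:
{"fn": "send_rows", "kwargs": {
  "motion": [
    {"grip": 0,"x": 0,"y": 0,"z": 0.04,"wx": 0,"wy": 0,"wz": 0},
    {"grip": 0,"x": 0,"y": 0,"z": 0.08,"wx": 0,"wy": 0,"wz": 0},
    {"grip": 0,"x": 0,"y": 0,"z": 0.08,"wx": 0,"wy": 0,"wz": 0}
  ]
}}

```text
t: 5.38
eef_pos: [516.9, -95.7, 63.3]
orientation: [0.0, 0.999, 0.034, -0.0]
contact_force: [-5.6, 1.7, 13.5]
gripper_width: 0.1
```

Emit:
{"fn": "send_rows", "kwargs": {
  "motion": [
    {"grip": 0,"x": 0,"y": 0,"z": -0.5,"wx": 0,"wy": 0,"wz": 0},
    {"grip": 0,"x": 0,"y": 0,"z": -2.0,"wx": 0,"wy": 0,"wz": 0},
    {"grip": 0,"x": 0,"y": 0,"z": -3.6,"wx": 0,"wy": 0,"wz": 0},
    {"grip": 0,"x": 0,"y": 0,"z": -5.2,"wx": 0,"wy": 0,"wz": 0},
    {"grip": 0,"x": 0,"y": 0,"z": -6.8,"wx": 0,"wy": 0,"wz": 0},
    {"grip": 0,"x": 0,"y": 0,"z": -8.4,"wx": 0,"wy": 0,"wz": 0},
    {"grip": 0,"x": 0,"y": 1.6,"z": -8.4,"wx": 0,"wy": 0,"wz": 0},
    {"grip": 0,"x": 0,"y": 3.2,"z": -8.4,"wx": 0,"wy": 0,"wz": 0},
    {"grip": 0,"x": 0,"y": 4.8,"z": -8.4,"wx": 0,"wy": 0,"wz": 0},
    {"grip": 0,"x": 0,"y": 6.4,"z": -8.4,"wx": 0,"wy": 0,"wz": 0},
    {"grip": 0,"x": 0,"y": 7.2,"z": -8.4,"wx": 0,"wy": 0,"wz": 0},
    {"grip": 0,"x": 0,"y": 7.2,"z": -8.4,"wx": 0,"wy": 0,"wz": 0},
    {"grip": 0,"x": 0,"y": 7.2,"z": -8.4,"wx": 0,"wy": 0,"wz": 0}
  ]
}}

```text
t: 6.47
eef_pos: [528.3, -276.2, 271.3]
orientation: [-0.0, 0.999, 0.032, -0.0]
contact_force: [0.9, 0.8, -0.2]
gripper_width: -0.4
```

```bash
python3 - <<'E'
from h import *
s=robot.read_state(); print(s['t'],tojig(s['eef_pos']).round(1),s['contact_force'])
c=snap('side','pics/side2.png'); d=snap('scene','pics/scene2.png')
a=cv2.resize(c['color'][100:240,200:340],None,fx=2.8,fy=2.8); b=cv2.resize(d['color'][110:250,160:300],None,fx=2.8,fy=2.8)
cv2.imwrite('pics/m2.png',np.hstack([a,b]))
W=[[0,-185,138],[0,-155,138]]
for t in np.arange(1.8,-.01,-.15):
    p=lever(t,75+7*t,18); W.append([0,p[1]-14*min(1,max(0,t)/.5),max(p[2],0) if t<1.5 else min(p[2],145+ (1.8-t)*40)]); print(round(t,2),np.round(W[-1],1))
rows(W)
E
```

```text
6.4667 [-1.000e-01 -1.946e+02  2.713e+02] [ 0.91052147  0.76054193 -0.23889448]
1.8 [   0.  -131.4  145. ]
1.65 [   0.  -118.8  151. ]
1.5 [   0.  -105.9  157. ]
1.35 [  0.  -93.1 164.3]
1.2 [  0.  -80.6 162.3]
1.05 [  0.  -68.6 158.4]
0.9 [  0.  -57.6 152.9]
0.75 [  0.  -47.6 145.9]
0.6 [  0.  -38.8 137.6]
0.45 [  0.  -30.1 128.2]
0.3 [  0.  -20.1 118. ]
0.15 [  0.  -11.7 107.2]
0.0 [ 0. -5. 96.]
turn [-0.   0.   0.2]
[[-0.3, -7.7, 133.6], [-0.2, -37.7, 133.7], [-0.1, -61.2, 126.7], [-0.1, -73.9, 120.7], [-0.1, -86.8, 114.7], [-0.0, -99.6, 107.4], [0.0, -112.1, 109.5], [0.1, -124.0, 113.3], [0.1, -135.1, 118.9], [0.1, -145.1, 125.9], [0.2, -153.9, 134.2], [0.2, -162.6, 143.6], [0.2, -172.6, 153.8], [0.3, -180.9, 164.6], [0.3, -187.6, 175.8]]
[[-0.01, -0.31, 5.35], [-0.01, -1.51, 5.35], [-0.01, -2.45, 5.07], [-0.0, -2.95, 4.83], [-0.0, -3.47, 4.59], [-0.0, -3.98, 4.29], [0.0, -4.48, 4.38], [0.0, -4.96, 4.53], [0.0, -5.4, 4.75], [0.01, -5.8, 5.03], [0.01, -6.15, 5.37], [0.01, -6.5, 5.74], [0.01, -6.9, 6.15], [0.01, -7.24, 6.58], [0.01, -7.5, 7.03]]
```

View pics/m2.png

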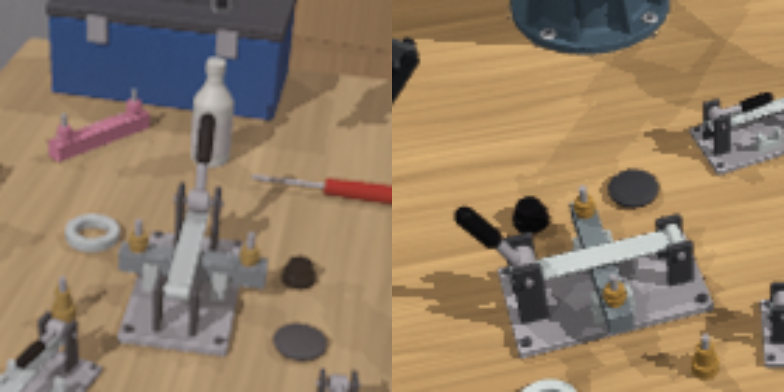

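Emit:
{"fn": "send_rows", "kwargs": {
  "motion": [
    {"grip": 0,"x": 0,"y": 0,"z": 1.6,"wx": 0,"wy": 0,"wz": 0},
    {"grip": 0,"x": 0,"y": 0,"z": 3.2,"wx": 0,"wy": 0,"wz": 0},
    {"grip": 0,"x": 0,"y": 0,"z": 4.6,"wx": 0,"wy": 0,"wz": 0},
    {"grip": 0,"x": 0,"y": 0,"z": 5.3,"wx": 0,"wy": 0,"wz": 0},
    {"grip": 0,"x": 0,"y": -0.5,"z": 5.3,"wx": 0,"wy": 0,"wz": 0},
    {"grip": 0,"x": 0,"y": -1.0,"z": 5.3,"wx": 0,"wy": 0,"wz": 0},
    {"grip": 0,"x": 0,"y": -1.5,"z": 5.3,"wx": 0,"wy": 0,"wz": 0},
    {"grip": 0,"x": 0,"y": -1.8,"z": 5.3,"wx": 0,"wy": 0,"wz": 0},
    {"grip": 0,"x": 0,"y": -2.1,"z": 5.2,"wx": 0,"wy": 0,"wz": 0},
    {"grip": 0,"x": 0,"y": -2.4,"z": 5.1,"wx": 0,"wy": 0,"wz": 0},
    {"grip": 0,"x": 0,"y": -2.7,"z": 5.0,"wx": 0,"wy": 0,"wz": 0},
    {"grip": 0,"x": 0,"y": -3.0,"z": 4.8,"wx": 0,"wy": 0,"wz": 0},
    {"grip": 0,"x": 0,"y": -3.25,"z": 4.7,"wx": 0,"wy": 0,"wz": 0},
    {"grip": 0,"x": 0,"y": -3.5,"z": 4.6,"wx": 0,"wy": 0,"wz": 0},
    {"grip": 0,"x": 0,"y": -3.75,"z": 4.5,"wx": 0,"wy": 0,"wz": 0},
    {"grip": 0,"x": 0,"y": -4.0,"z": 4.4,"wx": 0,"wy": 0,"wz": 0},
    {"grip": 0,"x": 0,"y": -4.25,"z": 4.4,"wx": 0,"wy": 0,"wz": 0},
    {"grip": 0,"x": 0,"y": -4.5,"z": 4.4,"wx": 0,"wy": 0,"wz": 0},
    {"grip": 0,"x": 0,"y": -4.5,"z": 4.4,"wx": 0,"wy": 0,"wz": 0}
  ]
}}

```text
t: 8.15
eef_pos: [521.0, -161.8, 161.6]
orientation: [-0.0, 0.999, 0.034, -0.0]
contact_force: [0.4, -0.2, 0.1]
gripper_width: 0.0
```

```bash
python3 - <<'E'
from h import *
s=robot.read_state(); print(s['t'],tojig(s['eef_pos']).round(1),s['contact_force'])
c=snap('side','pics/side3.png'); d=snap('scene','pics/scene3.png')
a=cv2.resize(c['color'][100:240,200:340],None,fx=2.8,fy=2.8); b=cv2.resize(d['color'][110:250,160:300],None,fx=2.8,fy=2.8)
cv2.imwrite('pics/m3.png',np.hstack([a,b]))
E
```

```text
8.15 [-1.000e-01 -7.990e+01  1.616e+02] [ 0.38028014 -0.18742405  0.13995725]
```

View pics/m3.png

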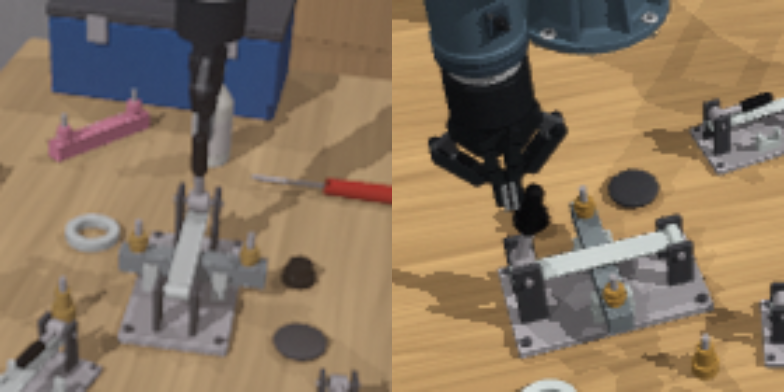

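Emit:
{"fn": "send_rows", "kwargs": {
  "motion": [
    {"grip": 0,"x": 0,"y": -0.25,"z": 0.05,"wx": 0,"wy": 0,"wz": 0},
    {"grip": 0,"x": 0,"y": -0.45,"z": 0.15,"wx": 0,"wy": 0,"wz": 0},
    {"grip": 0,"x": 0,"y": -0.7,"z": 0.25,"wx": 0,"wy": 0,"wz": 0},
    {"grip": 0,"x": 0,"y": -0.9,"z": 0.35,"wx": 0,"wy": 0,"wz": 0},
    {"grip": 0,"x": 0,"y": -1.1,"z": 0.5,"wx": 0,"wy": 0,"wz": 0},
    {"grip": 0,"x": 0,"y": -1.3,"z": 0.65,"wx": 0,"wy": 0,"wz": 0},
    {"grip": 0,"x": 0,"y": -1.5,"z": 0.8,"wx": 0,"wy": 0,"wz": 0},
    {"grip": 0,"x": 0,"y": -1.65,"z": 1.0,"wx": 0,"wy": 0,"wz": 0},
    {"grip": 0,"x": 0,"y": -1.85,"z": 1.15,"wx": 0,"wy": 0,"wz": 0},
    {"grip": 0,"x": 0,"y": -2.0,"z": 1.35,"wx": 0,"wy": 0,"wz": 0},
    {"grip": 0,"x": 0,"y": -2.2,"z": 1.55,"wx": 0,"wy": 0,"wz": 0},
    {"grip": 0,"x": 0,"y": -2.4,"z": 1.75,"wx": 0,"wy": 0,"wz": 0},
    {"grip": 0,"x": 0,"y": -2.55,"z": 1.95,"wx": 0,"wy": 0,"wz": 0},
    {"grip": 0,"x": 0,"y": -2.75,"z": 2.15,"wx": 0,"wy": 0,"wz": 0},
    {"grip": 0,"x": 0,"y": -2.9,"z": 2.35,"wx": 0,"wy": 0,"wz": 0},
    {"grip": 0,"x": 0,"y": -3.0,"z": 2.5,"wx": 0,"wy": 0,"wz": 0},
    {"grip": 0,"x": 0,"y": -3.0,"z": 2.5,"wx": 0,"wy": 0,"wz": 0},
    {"grip": 0,"x": 0,"y": -3.0,"z": 2.5,"wx": 0,"wy": 0,"wz": 0}
  ]
}}

```text
t: 9.75
eef_pos: [515.4, -87.3, 98.4]
orientation: [-0.001, 0.999, 0.033, -0.001]
contact_force: [0.6, 0.0, -0.4]
gripper_width: 0.2
```

Emit:
{"fn": "send_rows", "kwargs": {
  "motion": [
    {"grip": 0,"x": 0,"y": 0,"z": 0.06,"wx": 0,"wy": 0,"wz": 0},
    {"grip": 0,"x": 0,"y": 0,"z": 0.12,"wx": 0,"wy": 0,"wz": 0},
    {"grip": 0,"x": 0,"y": 0,"z": 0.12,"wx": 0,"wy": 0,"wz": 0}
  ]
}}

```text
t: 10.0
eef_pos: [515.9, -87.7, 96.1]
orientation: [-0.001, 0.999, 0.033, -0.0]
contact_force: [-0.3, 0.7, 2.5]
gripper_width: 0.2
```

Emit:
{"fn": "send_rows", "kwargs": {
  "motion": [
    {"grip": 0,"x": 0,"y": 0,"z": 0.05,"wx": 0,"wy": 0,"wz": 0},
    {"grip": 0,"x": 0,"y": 0,"z": 0.05,"wx": 0,"wy": 0,"wz": 0},
    {"grip": 0,"x": 0,"y": 0,"z": 0.05,"wx": 0,"wy": 0,"wz": 0}
  ]
}}

```text
t: 10.25
eef_pos: [516.3, -88.3, 95.1]
orientation: [-0.0, 0.999, 0.033, 0.0]
contact_force: [0.0, 1.3, 2.6]
gripper_width: 0.3
```

Emit:
{"fn": "send_rows", "kwargs": {
  "motion": [
    {"grip": 0,"x": 0,"y": 0,"z": 0.04,"wx": 0,"wy": 0,"wz": 0},
    {"grip": 0,"x": 0,"y": 0,"z": 0.04,"wx": 0,"wy": 0,"wz": 0},
    {"grip": 0,"x": 0,"y": 0,"z": 0.04,"wx": 0,"wy": 0,"wz": 0}
  ]
}}

```text
t: 10.5
eef_pos: [516.4, -88.2, 94.4]
orientation: [-0.0, 0.999, 0.033, 0.0]
contact_force: [-2.0, 3.1, 5.9]
gripper_width: 0.1
```

Emit:
{"fn": "send_rows", "kwargs": {
  "motion": [
    {"grip": 0,"x": 0,"y": 0,"z": 0.04,"wx": 0,"wy": 0,"wz": 0},
    {"grip": 0,"x": 0,"y": 0,"z": 0.04,"wx": 0,"wy": 0,"wz": 0},
    {"grip": 0,"x": 0,"y": 0,"z": 0.04,"wx": 0,"wy": 0,"wz": 0}
  ]
}}

```text
t: 10.75
eef_pos: [516.5, -88.2, 94.1]
orientation: [-0.0, 0.999, 0.033, 0.0]
contact_force: [-3.9, 4.1, 12.4]
gripper_width: 0.2
```

Emit:
{"fn": "send_rows", "kwargs": {
  "motion": [
    {"grip": 0,"x": 0,"y": 0,"z": 0.08,"wx": 0,"wy": 0,"wz": 0},
    {"grip": 0,"x": 0,"y": 0,"z": 0.08,"wx": 0,"wy": 0,"wz": 0},
    {"grip": 0,"x": 0,"y": 0,"z": 0.08,"wx": 0,"wy": 0,"wz": 0}
  ]
}}

```text
t: 11.0
eef_pos: [516.7, -88.2, 93.7]
orientation: [0.0, 0.999, 0.034, 0.0]
contact_force: [-10.6, 5.6, 25.2]
gripper_width: -0.1
```

Hard stop reached. Now I lift straight up and check.

Emit:
{"fn": "send_rows", "kwargs": {
  "motion": [
    {"grip": 0,"x": 0,"y": 0,"z": -0.5,"wx": 0,"wy": 0,"wz": 0},
    {"grip": 0,"x": 0,"y": 0,"z": -2.0,"wx": 0,"wy": 0,"wz": 0},
    {"grip": 0,"x": 0,"y": 0,"z": -3.6,"wx": 0,"wy": 0,"wz": 0},
    {"grip": 0,"x": 0,"y": 0,"z": -5.2,"wx": 0,"wy": 0,"wz": 0},
    {"grip": 0,"x": 0,"y": 0,"z": -6.8,"wx": 0,"wy": 0,"wz": 0},
    {"grip": 0,"x": 0,"y": 0,"z": -8.4,"wx": 0,"wy": 0,"wz": 0},
    {"grip": 0,"x": 0,"y": 1.6,"z": -8.4,"wx": 0,"wy": 0,"wz": 0},
    {"grip": 0,"x": 0,"y": 3.2,"z": -8.4,"wx": 0,"wy": 0,"wz": 0},
    {"grip": 0,"x": 0,"y": 4.8,"z": -8.4,"wx": 0,"wy": 0,"wz": 0},
    {"grip": 0,"x": 0,"y": 6.4,"z": -8.4,"wx": 0,"wy": 0,"wz": 0},
    {"grip": 0,"x": 0,"y": 7.2,"z": -8.4,"wx": 0,"wy": 0,"wz": 0},
    {"grip": 0,"x": 0,"y": 7.2,"z": -8.4,"wx": 0,"wy": 0,"wz": 0},
    {"grip": 0,"x": 0,"y": 7.2,"z": -8.4,"wx": 0,"wy": 0,"wz": 0}
  ]
}}

```text
t: 12.08
eef_pos: [527.7, -269.1, 300.0]
orientation: [-0.0, 0.999, 0.032, -0.001]
contact_force: [-0.3, 0.5, -0.4]
gripper_width: 0.0
```

```bash
python3 - <<'E'
from h import *
s=robot.read_state(); print(s['t'],tojig(s['eef_pos']).round(1),s['contact_force'])
c=snap('side','pics/side4.png'); d=snap('scene','pics/scene4.png')
a=cv2.resize(c['color'][140:240,220:320],None,fx=4,fy=4,interpolation=2); b=cv2.resize(d['color'][150:250,190:290],None,fx=4,fy=4,interpolation=2)
for im,cam,o in((a,c,(220,140)),(b,d,(190,150))):
    for P,col in((lever(0),(0,0,255)),(lever(.1),(0,255,255)),([0,-95,63.5],(255,0,255)),([0,105*0-25,95],(0,255,0))):
        pass
    for t,col in((0,(0,0,255)),(.1,(0,255,255))):
        u=(proj(cam,world(J,[lever(t)]))[0]-o)*4; cv2.circle(im,tuple(u.astype(int).tolist()),2,col,-1)
cv2.imwrite('pics/m4.png',np.hstack([a,b]))
E
```

```text
12.0833 [-2.000e-01 -1.874e+02  3.000e+02] [-0.25804088  0.51327849 -0.42238706]
```

View pics/m4.png

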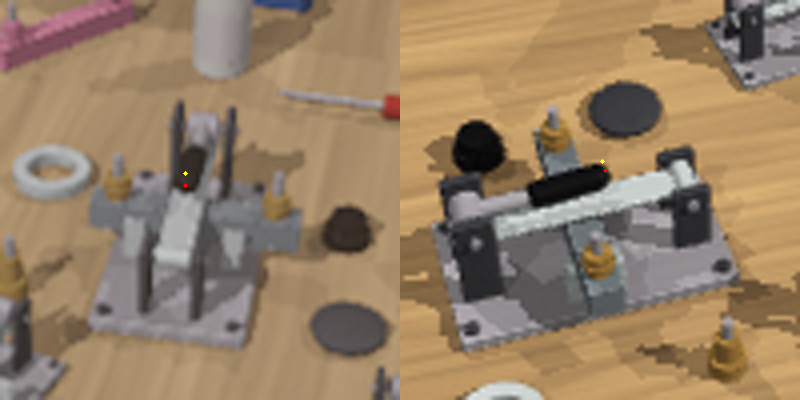

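Strap is flat, and the lever is down on it with its tip at the predicted closed position (side 185,185; scene 605,170 in the crop). The rail and the loose parts stand where they were. I'm handing in.

```bash
python3 -c "
from plant import robot
print(robot.close_job())"
```

```text
the job is handed in; nothing more can be done
None
```

The strap lies flat across the rail and the cam lever is fully down on its end. I pushed them in that order with the shut fingers, and handed in at about 12 s on the clock.

- **Strap:** it met its stop with the fingertip at 63.3 mm (63.5 mm expected) and 13.5 N. The pictures taken before I touched the lever show it level between the lever cheeks.
- **Lever:** it met its stop with the fingertip at 93.7 mm and about 25 N upward. That is slightly under the stated 94–96 mm, which I put down to measuring and calibration error. After I let go, its tip matched the predicted closed position in both camera views.
- **Everything else:** the rail is still in its saddles. The parts near the jig look unmoved, and the gripper ended at 300 mm height, clear of everything, with no contact force.

**Disagreement:** the jig position from the wrist camera differed by about 6 mm in y from the two fixed cameras. I used a value between them, and the pushes were not sensitive to it.

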